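# Square up a pressed-seedling plate on the photo board

## Robot

A 6-joint arm with a two-finger parallel gripper is mounted at the origin on the work surface. World frame = base frame: x ahead of the robot, y to its left, z up, the work surface at z = 0. Lengths are in m, angles in rad, forces in N, time in s.
With the tool pointing down it reaches from about 0.425 to 0.95 m from the base axis. Payload 14.7 kg.
Tool frame: the origin (TCP) lies between the finger pads; the fingertips stand ahead of it and the grasp point (between the pads) lies 8 mm behind it (manip.tip_reach is the z of the fingertips in the tool frame, in m); z points along the fingers, y is the direction in which the jaws open and shut (so a half turn about z gives the same grasp; the last joint's range is limited). The gripper opens to 85 mm and grips with 20 to 120 N. Pads are 22 mm wide; open, the fingers measure 114 mm over their backs; the gripper's body (76 mm by 85 mm) begins 54 mm behind the grasp point. The pads swing forward as they close: fully open they stand 13 mm farther back than shut.
Start: joints at [-1.213, 0.48, 1.596, -0, 1.065, -0.047], TCP at [0.256, -0.597, 0.242] pointing down, gripper open.
Joint ranges: [-2.75, 2.75], [-0.82, 2.05], [0.23, 2.67], [-1.56, 4.7], [0.09, 2.69], [-2.92, 2.92]. Speed limits (rad/s): [1.89, 1.89, 2.39, 3.01, 3.01, 3.01].

## Interface

Orientations are given as a rotation vector (axis times angle).
In Python, from bench import get_state, vision, manip gives the robot as it stands. The module is installed in compiled form; this text tells all that it offers.
- The arm moves only by the shell command python3 -m creep 'ROWS' [FORCE]. ROWS is JSON, a list of rows, each a list of 7 numbers: the shift along the world's x, y, z in m, then the turn, a rotation vector about the world's x, y, z in rad, then the closure, from 0 (fully open) to 1 (shut). In form: [[x, y, z, wx, wy, wz, claw], ...]. A call has 1 to 5 rows; each row is the pose to reach, as a shift and turn from the pose measured when the call began; what a row does not reach only later rows make up. A row lasts 1/8 s, in which the tool goes at most 62.5 mm and 10.7 degrees, less where a joint would pass 70% of its speed; a pose out of reach is approached as far as the arm can. A call with a gripper value outside its range is refused whole. The fingers move at their own pace and stop on an object; FORCE is the grip in N (left out, the last holds). Time passes only in rows, so rows that repeat a pose let the fingers close. It gives the time, the measured TCP pose, the force and the opening at its end, in the units of the state.
- get_state(): the state, without advancing time (a new reading comes with each control period).
- vision.snapshot(name): name is "scene" or "side" or "wrist"; returns (picture, depth): 480x640x3 uint8, red, green, blue; 480x640 float32, m along the optical axis (not along the pixel's ray), 0 where there is no reading.
- vision.camera_model(name): a dict with "vertical_fov" (degrees; the focal length in pixels is half the picture's height over the tangent of half this angle, whatever the lens; pixels are square), "cx", "cy" (the principal point, pixels), "dist_coeffs" ([k1, k2, p1, p2, k3] as OpenCV has them; the pictures are not rectified), "world_from_camera" (4x4, takes a point from camera to world coordinates). Camera axes: x right, y up, looking along -z (the intrinsics and any distortion apply to the point x, -y, -z); pixel columns grow to the right and rows downward; lengths in m; the calibration is good to about 2 mm. A picture is of the moment at which its call begins: read the wrist's pose just before it. camera_model takes no time and is no camera call; for the wrist camera it gives the pose at the moment of the call.
- manip.job_done(): hands the job in, once; it reports no verdict.
The state is a dict: "time_s": time; "qpos": joint angles; "joint_vel": joint speeds; "effort": joint torques, N m; "ee_pos": TCP position; "tcp_rot": TCP orientation; "wrist_force": force on the tool from outside, world axes, zero at the start; "torque": the same for the moment, N m; "width": finger opening in m.
Only numpy, scipy, OpenCV 4.12 (cv2) and the standard library are available. Lean on these libraries where they do the work, as an engineer would, in place of code of your own. Each camera call takes 0.05 s, during which the arm holds its last target.

## Task

Take the wooden block tool with the square foot by its handle and use it to nudge the framed plate that lies on the black photo board into the board's corner: first push it away from the robot until it lies square up against the long back rail, then along that rail until it is up against the side rail too. Keep the fingers off the plate, and finish by standing the tool upright on the bench, off the board.

Things in the scene. Friction and masses are not known exactly. Their poses are not given: they have to be found in the camera images.
- tamper: Pale wooden hand tool, loose, upright on the bench: square foot 60 x 60 mm, 22 mm thick, and from its centre a square handle 28 x 28 mm rising to 115 mm above the underside. Origin: centre of the underside; x, y square to the sides of foot and handle, z up. Not to be confused with a like tool with round foot and handle, or a pointed dibber, also standing on the bench.
- plate: Flat plate with metal edge, a pressed seedling on white paper: 90 mm (x) by 120 mm (y), 8 mm thick, 0.2 to 0.35 kg, loose on the black board, 120 mm edges roughly along the back rail. Origin: centre of underside; z up. Slides under a few newtons. A dark round loupe (38 mm wide, 22 mm high) stands on the board near the robot-side end of the side rail: clear of the plate's way.
- rail_back: Long aluminium rail fixed on the board, 280 x 15 mm, 15 mm high. Origin: middle of its inner face's lower edge, on the board's top, which is 12 mm above the bench; x out through the rail, away from the robot, y along it towards the side rail, z up. Plate touching: its origin at x = -0.045. The black board is fixed and spans x = -0.24 to 0.02, y = -0.165 to 0.145 here.
- rail_side: Shorter aluminium rail fixed on the board's left edge (seen from the robot), square to the back rail and meeting it at the corner: 220 x 15 mm, 15 mm high. Origin: middle of its inner face's lower edge, on the board's top; x along it towards the back rail (inner face at x = 0.11), y out through the rail, z up. Plate touching: its origin at y = -0.060.
Things that resemble listed ones, but are neither listed nor needed, are in the scene too. Leave any red or yellow look-alike of the tamper alone. There is more than one size of the plate; the job needs the smaller.

How it is judged:
On the way, in this order (a step that is already met when the one before it is completed fails the run):
1. with the square-footed tool touching it, the plate is up against the back rail (within 10 mm), square within 10 degrees (contact force between tamper and plate above 0.1 N and angle between the x axis of plate and the x axis of rail_back, either way round below 0.175 rad and x of plate in the frame of rail_back above -0.055 m), for 0.02 s.
2. with the same tool touching it, the plate is up against both rails (within 10 mm), square within 10 degrees (all of step 1 and y of plate in the frame of rail_side above -0.07 m), for 0.02 s.
At the end, for the whole second after the job is handed in: The plate lies flat and still in the corner, within 10 mm of its touching position at each rail and square within 10 degrees; the square-footed tool stands upright (within 10 degrees) and still on the bench itself, not on the board (x of plate in the frame of rail_back between -0.055 and -0.035 m and y of plate in the frame of rail_side between -0.07 and -0.05 m and angle between the x axis of plate and the x axis of rail_back, either way round below 0.175 rad and angle between plate's own z axis and vertical below 0.09 rad and linear speed of plate below 0.02 m/s and height (world z) of tamper below 0.007 m and angle between tamper's own z axis and vertical below 0.17 rad and linear speed of tamper below 0.03 m/s).
It fails at once if the fingers touch the plate (contact force between the fingers and plate above 0.5 N).
It also fails if it takes over 58 s, if anything falls off the work surface, if the arm or the gripper's body presses on something with over 40 N, if the wrist force passes 120 N, or if a joint passes its speed limit or range.

## Working session

There is one attempt and no reset: what is moved stays moved. The work goes in short steps, Python scripts to look and compute and a shell command to move; the robot and the scene stay as the last step left them, time stands still between calls to the robot, and variables do not carry over. Pictures are saved under pics/ and viewed, and the job is handed in when it is done.

```bash
mkdir -p pics; python3 - <<'E'
from bench import get_state, vision, manip
import cv2,numpy as np
print(get_state(), manip.tip_reach)
for n in ["scene","side"]:
    p,d=vision.snapshot(n); cv2.imwrite(f"pics/{n}0.png",p[:,:,::-1]); np.save(f"{n}0.npy",d); print(n,vision.camera_model(n))
E
```

```text
{'time_s': 0.0, 'qpos': array([-1.21261679e+00,  4.80812652e-01,  1.59690965e+00,  1.98225358e-05,
        1.06506571e+00, -4.66093290e-02]), 'joint_vel': array([-4.22201895e-04, -2.04404172e-03, -1.68598006e-04, -2.24732484e-03,
        6.16568315e-05,  4.46030028e-04]), 'effort': array([ 4.00344055e-03, -9.50644255e+01, -4.30170822e+01,  3.12339725e-04,
        1.24083320e-02, -8.14954342e-05]), 'ee_pos': array([ 0.2558623 , -0.59707967,  0.24167148]), 'tcp_rot': array([-3.07631029e+00, -6.31255989e-01,  2.64330201e-04]), 'wrist_force': array([-0.73753561,  0.17021662,  0.13027997]), 'torque': array([ 0.02208353, -0.00480491, -0.0098946 ]), 'width': 0.08538988754051012} 0.011
scene {'vertical_fov': 52.265436385786685, 'cx': 331.63589351716155, 'cy': 238.90180318892052, 'dist_coeffs': array([-0.0317912,  0.       ,  0.       ,  0.       ,  0.       ]), 'world_from_camera': array([[ 0.77362124, -0.48614705,  0.40641263,  1.05768639],
       [ 0.63342333,  0.57623643, -0.51645567, -0.72344831],
       [ 0.01688364,  0.65697232,  0.75372562,  1.08455058],
       [ 0.        ,  0.        ,  0.        ,  1.        ]])}
side {'vertical_fov': 44.17895543733568, 'cx': 313.64849232584027, 'cy': 239.01489932535884, 'dist_coeffs': array([0.01350349, 0.        , 0.        , 0.        , 0.        ]), 'world_from_camera': array([[-0.75779937,  0.33020483, -0.56276539, -0.22448145],
       [-0.65239178, -0.39822677,  0.64482587,  0.8177993 ],
       [-0.01118363,  0.85579215,  0.51719892,  0.70054713],
       [ 0.        ,  0.        ,  0.        ,  1.        ]])}
```

View pics/scene0.png

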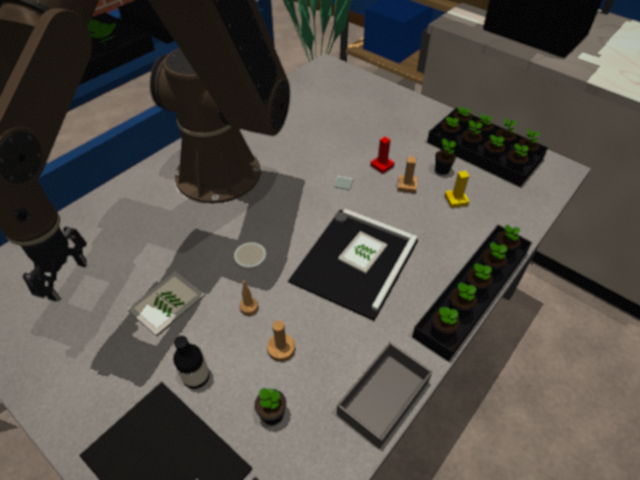

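View pics/side0.png

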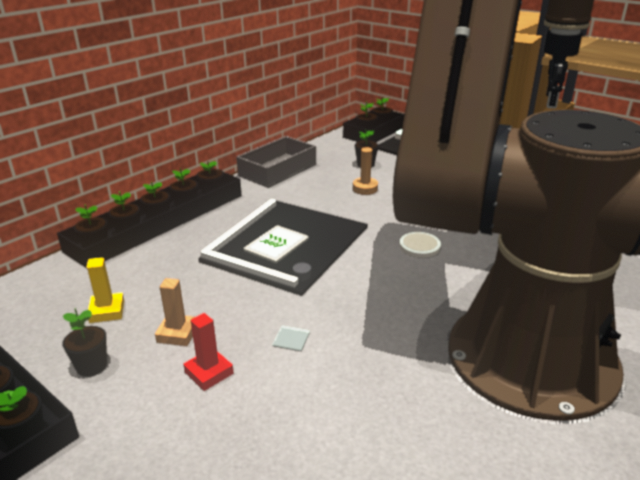

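The scene view shows the square tamper at about (408,175), between the red (382,155) and yellow (459,190) look-alikes. The plate is on the board at (363,251), with the corner near (413,240). In the side view the tamper is at (174,312), the plate at (276,241) and the corner at (205,252). Next I'll build a metric top-down map.

```bash
cat > h.py <<'E'
import cv2,numpy as np
from bench import get_state, vision, manip
def cloud(d,m):
    f=240/np.tan(np.radians(m['vertical_fov'])/2)
    K=np.array([[f,0,m['cx']],[0,f,m['cy']],[0,0,1]])
    v,u=np.mgrid[:480,:640]
    uv=np.stack([u.ravel(),v.ravel()],1).astype(np.float64)[:,None]
    n=cv2.undistortPoints(uv,K,np.array(m['dist_coeffs']))[:,0]
    z=d.ravel().astype(float)
    P=np.stack([n[:,0]*z,-n[:,1]*z,-z],1)
    T=m['world_from_camera']; W=P@T[:3,:3].T+T[:3,3]
    W[z==0]=np.nan
    return W.reshape(480,640,3)
E
python3 - <<'E'
from h import *
for n in ["scene","side"]:
    W=cloud(np.load(n+"0.npy"),vision.camera_model(n)); np.save(n+"W.npy",W)
    pts={"scene":dict(tam=(410,160),foot=(404,187),plate=(363,251),corner=(413,240),railend=(378,303),rs_end=(348,213),loupe=(340,216),bench=(300,200)),
     "side":dict(tam=(172,284),plate=(276,241),corner=(205,252),railend=(272,204),rs=(294,279),bench=(330,300))}[n]
    for k,(u,v) in pts.items(): print(n,k,W[v,u].round(4))
    img=cv2.imread(f"pics/{n}0.png")
    # ortho map x 0.2..1.0 ; y -0.3..0.6, 1mm->0.8
    o=np.zeros((600,700,3),np.uint8)
    ok=np.isfinite(W[...,0])&(W[...,2]<.2)&(W[...,2]>-.02)
    i=((1.0-W[...,0])*1000).astype(float); j=(0.55-W[...,1])*1000
    ok&=(i>=0)&(i<600)&(j>=0)&(j<700)
    for a,b,c in zip(i[ok].astype(int),j[ok].astype(int),img[ok]): o[a:a+3,b:b+3]=c
    cv2.imwrite(f"pics/o_{n}.png",o)
    # tamper points
    if 1:
        m=np.isfinite(W[...,0])&(W[...,2]>0.105)&(W[...,2]<.125)
        c=W[pts['tam'][1],pts['tam'][0]]
        m&=np.hypot(W[...,0]-c[0],W[...,1]-c[1])<.05
        print("top",m.sum(),W[m].min(0),W[m].max(0),W[m].mean(0))
E
```

```text
scene tam [0.5147 0.3468 0.1141]
scene foot [0.5229 0.3219 0.0237]
scene plate [0.5798 0.0289 0.0189]
scene corner [0.6703 0.1459 0.0306]
scene railend [ 0.7171 -0.0898  0.0242]
scene rs_end [0.4577 0.1155 0.0237]
scene loupe [0.4554 0.0791 0.0382]
scene bench [0.2941 0.0806 0.001 ]
top 67 [0.50080505 0.33181419 0.10539763] [0.53548253 0.3687626  0.11879934] [0.51784585 0.34801984 0.11238961]
side tam [0.5055 0.3524 0.1122]
side plate [0.5726 0.0311 0.0218]
side corner [0.6562 0.1633 0.0237]
side railend [ 0.6988 -0.0862  0.0241]
side rs [0.4393 0.1181 0.0261]
side bench [3.627e-01 9.880e-02 1.000e-04]
top 213 [0.49233268 0.33664522 0.10501047] [0.52864314 0.37198301 0.11785521] [0.5076896  0.35661847 0.11151229]
```

View pics/o_scene.png

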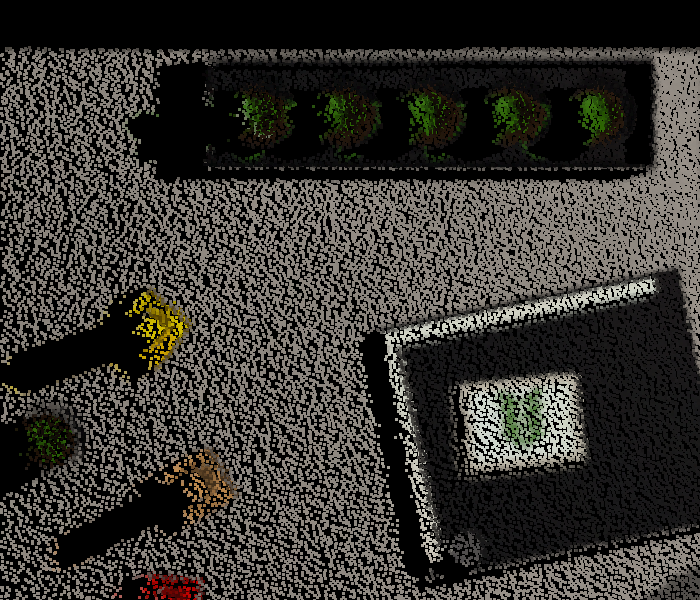

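View pics/o_side.png

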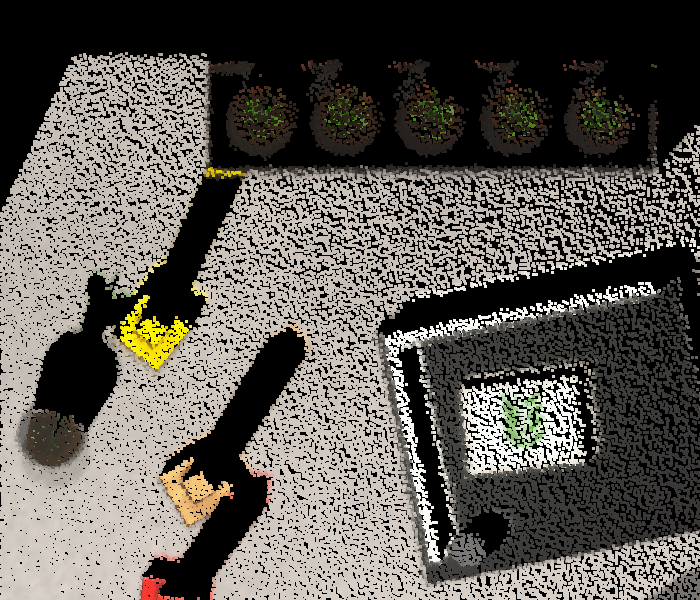

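```bash
python3 - <<'E'
from h import *
import sys
for n in ["scene","side"]:
    W=np.load(n+"W.npy"); img=cv2.imread(f"pics/{n}0.png")[...,::-1].astype(int)
    hsv=cv2.cvtColor(img.astype(np.uint8),cv2.COLOR_RGB2HSV)
    x,y,z=W[...,0],W[...,1],W[...,2]
    # plate
    lab=(x>.50)&(x<.64)&(y>-.05)&(y<.11)&(z>.010)&(z<.03)&(img.max(2)>85)
    num,L,st,ce=cv2.connectedComponentsWithStats(lab.astype(np.uint8)); k=1+st[1:,4].argmax(); m=L==k
    r=cv2.minAreaRect((W[m][:,:2]*1000).astype(np.float32)); print(n,"plate",r,W[m][:,2].mean(),m.sum())
    # rails
    lab=(x>.4)&(x<.75)&(y>-.15)&(y<.19)&(z>.021)&(z<.036)&(img.max(2)>110)
    num,L,st,ce=cv2.connectedComponentsWithStats(lab.astype(np.uint8)); k=1+st[1:,4].argmax(); m=L==k
    P=W[m]
    u=np.array([np.cos(np.radians(12)),np.sin(np.radians(12))])
    print(" rails",m.sum(),cv2.minAreaRect((P[:,:2]*1000).astype(np.float32)))
    # back rail pts: x near line
    c=np.array([.67,.15])
    for name,sel in(("back",(P[:,1]<.12)&(P[:,0]>.63)),("side",(P[:,0]<.64)&(P[:,1]>.09))):
        Q=P[sel]; Q=Q[np.abs(Q[:,2]-.027)<.004]
        v=cv2.fitLine((Q[:,:2]).astype(np.float32),cv2.DIST_L1,0,.001,.001).ravel()
        print(" ",name,len(Q),v, np.degrees(np.arctan2(v[1],v[0])),cv2.minAreaRect((Q[:,:2]*1000).astype(np.float32)))
    # tamper
    c=np.array([.512,.352])
    for a,b in((.015,.027),(.1,.125)):
        m=(np.hypot(x-c[0],y-c[1])<.055)&(z>a)&(z<b)&(hsv[...,1]>60)&(hsv[...,0]>7)
        print(" tamp",a,m.sum(),cv2.minAreaRect((W[m][:,:2]*1000).astype(np.float32)),W[m].mean(0))
E
```

```text
scene plate ((576.2186889648438, 31.112194061279297), (96.63655090332031, 132.34410095214844), 5.699044227600098) 0.020192460035612658 1123
 rails 829 ((581.5384521484375, 10.225204467773438), (234.7108917236328, 283.77423095703125), 11.661555290222168)
  back 359 [ 0.20174561 -0.97943795  0.69601923 -0.00147397] -78.36094 ((694.1519165039062, 5.615455627441406), (15.990671157836914, 229.21731567382812), 11.65170669555664)
  side 279 [0.97902745 0.20372824 0.5722512  0.14127366] 11.755062 ((540.5, 134.98431396484375), (204.7380828857422, 22.978302001953125), 11.795578002929688)
 tamp 0.015 184 ((515.57275390625, 350.9366455078125), (58.605594635009766, 65.56383514404297), 33.24378204345703) [0.51884587 0.34541068 0.02171296]
 tamp 0.1 78 ((516.26171875, 350.41064453125), (25.861713409423828, 33.98533630371094), 34.47880935668945) [0.51848303 0.34680942 0.11102253]
side plate ((580.6014404296875, 23.701889038085938), (106.09799194335938, 138.76556396484375), 6.008325576782227) 0.017345796880389047 1333
 rails 1016 ((577.2459716796875, 13.72576904296875), (238.82562255859375, 281.5686340332031), 11.377345085144043)
  back 282 [ 0.19523218 -0.98075706  0.69390255 -0.01871718] -78.74171 ((688.3880615234375, 8.846549987792969), (18.74283790588379, 228.1509552001953), 11.390679359436035)
  side 425 [0.9791827 0.2029808 0.5114095 0.1335914] 11.711323 ((537.5672607421875, 138.16644287109375), (210.08143615722656, 19.044885635375977), 11.531783103942871)
 tamp 0.015 497 ((510.6434631347656, 355.4764404296875), (60.5368766784668, 64.85276794433594), 32.83831024169922) [0.50181258 0.36397313 0.02013735]
 tamp 0.1 264 ((509.8873291015625, 354.7372131347656), (29.391176223754883, 30.861465454101562), 26.03950309753418) [0.50649868 0.35718651 0.1097389 ]
```

Plate centre is about (0.578, 0.027) and the rail axis is at 11.7°. The plate is turned about 6° from the rails. Tamper centre is about (0.513, 0.353), yaw about 33°. The two views disagree by about 5 mm, so I'll go over there and refine with the wrist camera.

```bash
python3 -m creep '[[0.03,0.05,0,0,0,0.03,0],[0.06,0.1,0,0,0,0.07,0],[0.09,0.15,0,0,0,0.1,0],[0.12,0.2,0,0,0,0.14,0],[0.15,0.25,0,0,0,0.17,0]]' && python3 -m creep '[[0.02,0.058,0,0,0,0,0],[0.04,0.116,0,0,0,0,0],[0.06,0.174,0,0,0,0,0],[0.07,0.232,0,0,0,0,0],[0.08,0.29,0,0,0,0,0]]' && python3 -m creep '[[0,0.06,0,0,0,0,0],[0,0.12,0,0,0,0,0],[0,0.18,0,0,0,0,0],[0,0.24,0,0,0,0,0],[0,0.30,0,0,0,0,0]]'
```

```text
time_s: 0.72
ee_pos: [0.4065, -0.3454, 0.2416]
tcp_rot: [-3.011, -0.892, 0.0]
wrist_force: [0.8, -1.4, -0.6]
width: 0.0856
time_s: 1.35
ee_pos: [0.4865, -0.0535, 0.2416]
tcp_rot: [-3.011, -0.892, 0.001]
wrist_force: [1.1, -0.1, 0.5]
width: 0.0854
time_s: 1.98
ee_pos: [0.4861, 0.2486, 0.2414]
tcp_rot: [-3.011, -0.892, 0.001]
wrist_force: [1.3, -0.2, -0.1]
width: 0.0855
```

```bash
python3 -m creep '[[0.01,0.03,0,0,0,0,0],[0.02,0.07,0,0,0,0,0],[0.027,0.104,0,0,0,0,0],[0.027,0.104,0,0,0,0,0]]'; python3 - <<'E'
from h import *
s=get_state(); m=vision.camera_model("wrist"); p,d=vision.snapshot("wrist"); print(s['ee_pos'],s['tcp_rot'])
cv2.imwrite("pics/w1.png",p[:,:,::-1]); W=cloud(d,m); np.save("w1W.npy",W)
hsv=cv2.cvtColor(p,cv2.COLOR_RGB2HSV); x,y,z=[W[...,i] for i in range(3)]
print(m['world_from_camera'][:3,3])
for a,b in((.015,.027),(.106,.125)):
    q=(np.hypot(x-.513,y-.353)<.055)&(z>a)&(z<b)&(hsv[...,1]>60)
    if q.sum(): print(a,q.sum(),cv2.minAreaRect((W[q][:,:2]*1000).astype(np.float32)),W[q].mean(0))
E
```

```text
time_s: 2.48
ee_pos: [0.5131, 0.3545, 0.2408]
tcp_rot: [-3.01, -0.895, 0.001]
wrist_force: [-0.2, -0.5, -0.2]
width: 0.0852
[0.51307794 0.35451763 0.24083212] [-3.01009288e+00 -8.94666892e-01  9.39901577e-04]
[0.57530022 0.39424692 0.37311623]
0.015 1842 ((515.3955688476562, 353.3552551269531), (60.30158233642578, 60.104713439941406), 30.097803115844727) [0.52209314 0.35837953 0.0224612 ]
0.106 1182 ((515.3727416992188, 353.5672912597656), (28.313308715820312, 27.856983184814453), 29.95680809020996) [0.51651558 0.35434706 0.11505351]
```

View pics/w1.png

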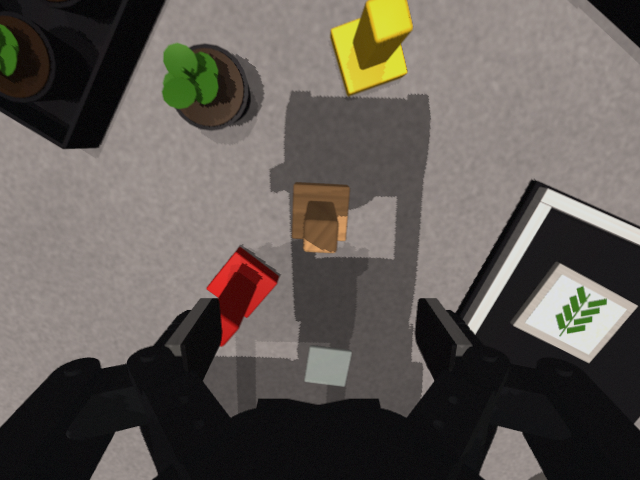

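The wrist view shows the tamper at (320,215), clear of the fingers, with the red tool at (240,280). It measures at (0.5154, 0.3535) with yaw 30.0°. Heights and sizes match (22/115 mm, 60/28 mm).

```bash
python3 -m creep '[[0.002,-0.001,-0.03,0,0,-0.054,0],[0.002,-0.001,-0.08,0,0,-0.054,0],[0.002,-0.001,-0.13,0,0,-0.054,0],[0.002,-0.001,-0.165,0,0,-0.054,0],[0.002,-0.001,-0.165,0,0,-0.054,0]]' 40; python3 - <<'E'
from h import *
W=np.load("w1W.npy"); img=cv2.imread("pics/w1.png")[...,::-1]
x,y,z=[W[...,i] for i in range(3)]
lab=(x>.50)&(x<.66)&(y>-.05)&(y<.11)&(z>.015)&(z<.024)&(img.max(2)>85)
num,L,st,ce=cv2.connectedComponentsWithStats(lab.astype(np.uint8)); m=L==1+st[1:,4].argmax()
print("plate",cv2.minAreaRect((W[m][:,:2]*1000).astype(np.float32)),W[m][:,2].mean())
lab=(x>.4)&(x<.75)&(y>-.15)&(y<.19)&(z>.0245)&(z<.03)&(img.max(2)>90)
P=W[lab]; print(len(P))
for name,sel in(("back",(P[:,1]<.11)&(P[:,0]>.64)),("side",(P[:,0]<.62)&(P[:,1]>.1))):
    Q=P[sel]; 
    if len(Q)>5: print(name,len(Q),cv2.minAreaRect((Q[:,:2]*1000).astype(np.float32)))
E
```

```text
time_s: 3.15
ee_pos: [0.513, 0.3501, 0.0736]
tcp_rot: [3.034, 0.811, -0.01]
wrist_force: [0.2, 0.1, 0.5]
width: 0.0855
plate ((577.39404296875, 28.717647552490234), (90.24681854248047, 122.23277282714844), 6.11721134185791) 0.020962925596563098
3401
back 782 ((679.7230834960938, 75.40806579589844), (15.071045875549316, 73.02832794189453), 11.170146942138672)
side 1399 ((557.3035888671875, 139.97471618652344), (130.334716796875, 16.84404182434082), 11.840032577514648)
```

```bash
python3 -m creep '[[0.003,0.003,0,0,0,0,0.1],[0.003,0.003,0,0,0,0,0.5],[0.003,0.003,0,0,0,0,0.9],[0.003,0.003,0,0,0,0,1],[0.003,0.003,0,0,0,0,1]]' 60; python3 -m creep '[[0,0,0,0,0,0,1],[0,0,0,0,0,0,1]]'
```

```text
time_s: 3.78
ee_pos: [0.5163, 0.3533, 0.0744]
tcp_rot: [3.034, 0.812, -0.008]
wrist_force: [-1.1, -0.7, 8.2]
width: 0.0274
time_s: 4.03
ee_pos: [0.5162, 0.3533, 0.0745]
tcp_rot: [3.034, 0.812, -0.008]
wrist_force: [-1.1, 0.6, 1.0]
width: 0.0278
```

```bash
python3 -m creep '[[0,0,0.03,0,0,0,1],[0,0,0.06,0,0,0,1],[0,0,0.085,0,0,-0.02,1],[0,-0.03,0.085,0,0,-0.12,1],[0,-0.08,0.085,0,0,-0.22,1]]' && python3 -m creep '[[-0.01,-0.055,0,0,0,-0.08,1],[-0.02,-0.11,0,0,0,-0.1,1],[-0.03,-0.165,0,0,0,-0.1,1],[-0.037,-0.22,0,0,0,-0.1,1],[-0.037,-0.26,0,0,0,-0.1,1]]'
```

```text
time_s: 4.65
ee_pos: [0.5163, 0.2735, 0.1597]
tcp_rot: [-3.105, -0.472, 0.007]
wrist_force: [0.2, -0.2, -0.8]
width: 0.0275
time_s: 5.28
ee_pos: [0.4784, 0.0116, 0.1598]
tcp_rot: [-3.125, -0.315, 0.007]
wrist_force: [-0.8, -0.1, -1.4]
width: 0.0271
```

```bash
python3 - <<'E'
from h import *
s=get_state(); m=vision.camera_model("wrist"); p,d=vision.snapshot("wrist"); print(s['ee_pos'],s['tcp_rot'])
cv2.imwrite("pics/w2.png",p[:,:,::-1]); W=cloud(d,m)
img=p
from scipy.spatial.transform import Rotation as R
Rm=R.from_rotvec(s['tcp_rot']).as_matrix(); print("jaw deg",np.degrees(np.arctan2(Rm[1,1],Rm[0,1])),"z",Rm[:,2])
x,y,z=[W[...,i] for i in range(3)]
lab=(x>.50)&(x<.66)&(y>-.05)&(y<.11)&(z>.015)&(z<.024)&(img.max(2)>85)
num,L,st,ce=cv2.connectedComponentsWithStats(lab.astype(np.uint8)); q=L==1+st[1:,4].argmax()
print("plate",cv2.minAreaRect((W[q][:,:2]*1000).astype(np.float32)),W[q][:,2].mean())
lab=(x>.4)&(x<.75)&(y>-.15)&(y<.19)&(z>.0245)&(z<.03)&(img.max(2)>90)
P=W[lab]
for name,sel in(("back",(P[:,1]<.11)&(P[:,0]>.64)),("side",(P[:,0]<.62)&(P[:,1]>.1))):
    Q=P[sel]
    if len(Q)>5: print(name,len(Q),cv2.minAreaRect((Q[:,:2]*1000).astype(np.float32)))
E
```

```text
[0.47839262 0.01161752 0.15978173] [-3.12504531 -0.31484036  0.00725401]
jaw deg -78.49416890161267 z [-4.66793108e-03  2.52685600e-04 -9.99989073e-01]
plate ((578.1600952148438, 28.863746643066406), (90.2519760131836, 120.20794677734375), 5.975933074951172) 0.02092591492108929
side 5216 ((530.2550659179688, 134.1394500732422), (184.66482543945312, 16.2198543548584), 11.44969367980957)
```

View pics/w2.png

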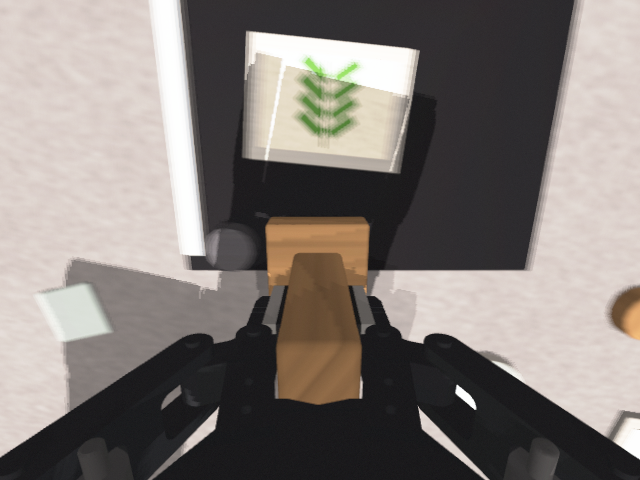

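The wrist view shows the tamper straight in the jaws at (320,300) with its face parallel to the rails. The plate is at (325,105) and the loupe at (230,245), clear. Going down to just above the board.

```bash
python3 -m creep '[[0,-0.003,-0.03,0,0,0,1],[0,-0.003,-0.055,0,0,0,1],[0,-0.003,-0.07,0,0,0,1],[0,-0.003,-0.07,0,0,0,1]]' && python3 -m creep '[[0.012,0.0025,0,0,0,0,1],[0.024,0.005,0,0,0,0,1],[0.034,0.007,0,0,0,0,1],[0.044,0.009,0,0,0,0,1],[0.053,0.011,0,0,0,0,1]]'
```

```text
time_s: 5.82
ee_pos: [0.4782, 0.0058, 0.0891]
tcp_rot: [3.126, 0.315, -0.01]
wrist_force: [-0.2, -0.3, -2.0]
width: 0.0276
time_s: 6.45
ee_pos: [0.5318, 0.0169, 0.0892]
tcp_rot: [-3.126, -0.315, 0.01]
wrist_force: [-1.8, 0.9, -0.3]
width: 0.0275
```

```bash
cat > look.py <<'E'
from h import *
import sys
from scipy.spatial.transform import Rotation as R
n=sys.argv[1]
s=get_state(); m=vision.camera_model("wrist"); p,d=vision.snapshot("wrist"); print(s['time_s'],s['ee_pos'],s['wrist_force'])
cv2.imwrite(f"pics/{n}.png",p[:,:,::-1]); W=cloud(d,m)
u=np.array([.9793,.2025]);t=np.array([-.2025,.9793])
c=s['ee_pos'][:2]; print("tool u,t rel:",c@u-.6734,c@t-.0167)
x,y,z=[W[...,i] for i in range(3)]
lab=(x>.48)&(x<.72)&(y>-.08)&(y<.17)&(z>.016)&(z<.0237)&(p.max(2)>85)&((p.max(2).astype(int)-p.min(2)<60)|(p[...,1]>p[...,0]))
lab=cv2.morphologyEx(lab.astype(np.uint8),cv2.MORPH_OPEN,np.ones((3,3)))
num,L,st,ce=cv2.connectedComponentsWithStats(lab); q=L==1+st[1:,4].argmax()
r=cv2.minAreaRect((W[q][:,:2]*1000).astype(np.float32)); k=np.array(r[0])/1000
print("plate",r,W[q][:,2].mean(),"rel x,y:",k@u-.6734,k@t-.0167)
P=W[(x>.4)&(x<.75)&(y>-.15)&(y<.2)&(z>.025)&(z<.03)&(p.max(2)>90)]@np.array([[u[0],t[0],0],[u[1],t[1],0],[0,0,1]])-[.6734,.0167,0]
for nm,a,sel in(("back",0,(abs(P[:,0]-.0075)<.02)&(P[:,1]<-.01)),("side",1,(abs(P[:,1]-.0075)<.02)&(P[:,0]<-.02))):
    if sel.sum()>50: print(nm,sel.sum(),np.percentile(P[sel][:,a],[3,97]))
E
python3 look.py w3
```

```text
6.45 [0.5318104  0.01691167 0.0891692 ] [-1.79924131  0.8643831  -0.25509177]
tool u,t rel: -0.14917346676294196 -0.10783000863688519
plate ((602.7770385742188, 38.5375862121582), (90.23316955566406, 120.86839294433594), 11.311609268188477) 0.020920529212922208 rel x,y: -0.07529658491630553 -0.10102249213371275
side 8600 [-0.00029349  0.01401097]
```

View pics/w3.png

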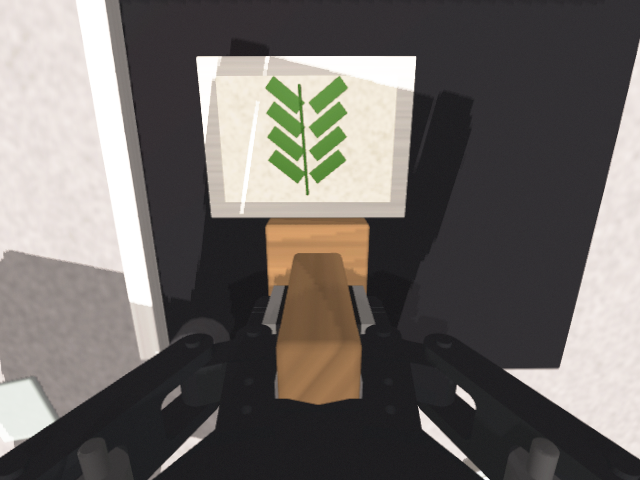

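The plate has squared itself against the foot (edge at row 217). It has about 30 mm left to the back rail.

```bash
python3 -m creep '[[0.008,0.0017,0,0,0,0,1],[0.015,0.0031,0,0,0,0,1],[0.021,0.0043,0,0,0,0,1],[0.026,0.0054,0,0,0,0,1],[0.029,0.006,0,0,0,0,1]]'; python3 -m creep '[[0.001,0.0002,0,0,0,0,1],[0.002,0.0004,0,0,0,0,1],[0.002,0.0004,0,0,0,0,1]]'; python3 look.py w4
```

```text
time_s: 7.12
ee_pos: [0.562, 0.0231, 0.0892]
tcp_rot: [3.126, 0.315, -0.009]
wrist_force: [-9.2, -2.7, 4.0]
width: 0.0273
time_s: 7.5
ee_pos: [0.5624, 0.0234, 0.0889]
tcp_rot: [-3.126, -0.315, 0.014]
wrist_force: [-7.0, -1.7, 2.2]
width: 0.0274
7.5 [0.56238125 0.02336185 0.08886281] [-7.01810515 -1.691537    2.19207314]
tool u,t rel: -0.11792926681873162 -0.10770394232512875
plate ((633.2452392578125, 43.722713470458984), (90.55842590332031, 123.21024322509766), 11.550387382507324) 0.020933048857770767 rel x,y: -0.04440908771705632 -0.10211450764808655
back 16445 [0.00021763 0.01468956]
side 6460 [3.58101329e-05 1.39918076e-02]
```

View pics/w4.png

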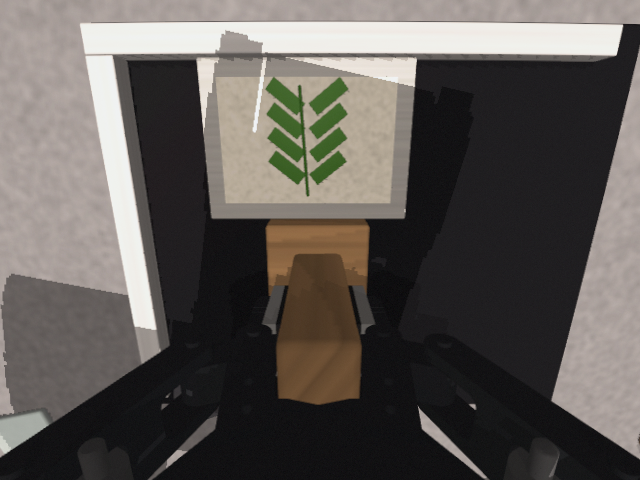

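Plate is flush with the back rail (x ≈ -0.044, 11.6°) and the tool is pressing at 7 N, so step 1 is met. Next I back off and go round to the plate's right-hand end.

```bash
python3 -m creep '[[-0.01,-0.002,0,0,0,0,1],[-0.02,-0.004,0,0,0,0,1],[-0.016,-0.02,0.025,0,0,0,1],[-0.008,-0.065,0.03,0,0,0,1],[0.0025,-0.111,0.03,0,0,0,1]]' && python3 -m creep '[[0.02,0.003,0,0,0,0,1],[0.055,0.011,0,0,0,0,1],[0.091,0.019,0,0,0,0,1],[0.091,0.019,-0.015,0,0,0,1],[0.091,0.019,-0.015,0,0,0,1]]'; python3 look.py w5
```

```text
time_s: 8.18
ee_pos: [0.5651, -0.0886, 0.1197]
tcp_rot: [3.125, 0.317, -0.011]
wrist_force: [0.7, 0.2, -1.4]
width: 0.0273
time_s: 8.8
ee_pos: [0.6542, -0.0695, 0.1032]
tcp_rot: [-3.125, -0.317, 0.016]
wrist_force: [-0.6, -0.2, -0.6]
width: 0.0271
8.8 [ 0.65421665 -0.06945311  0.10321262] [-0.58934989 -0.21787741 -0.5833094 ]
tool u,t rel: -0.046789885782445806 -0.21719430574975362
plate ((632.6077880859375, 44.448036193847656), (88.87442016601562, 121.1786880493164), 11.70317268371582) 0.020917973862592174 rel x,y: -0.044886465798187225 -0.10127511524276736
back 9777 [0.0006876  0.01494972]
side 2894 [-0.0006741   0.01376647]
```

View pics/w5.png

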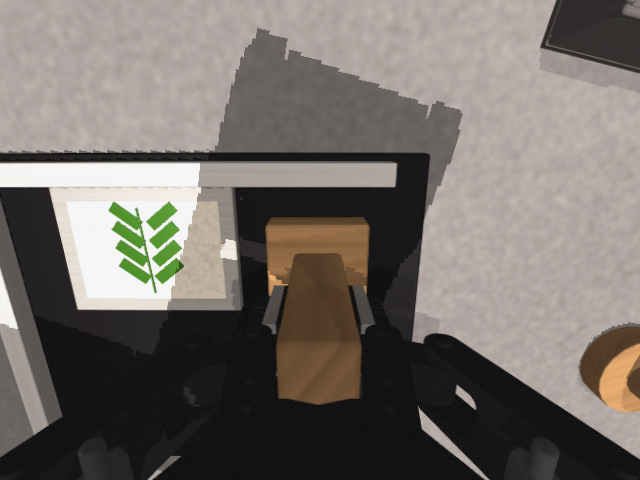

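Plate stayed against the rail. The foot sits beside it with a 26 mm gap. Lower and push along the rail.

```bash
python3 -m creep '[[0,0,-0.009,0,0,0,1],[0,0,-0.014,0,0,0,1],[-0.002,0.01,-0.014,0,0,0,1],[-0.004,0.018,-0.014,0,0,0,1],[-0.005,0.025,-0.014,0,0,0,1]]' && python3 -m creep '[[-0.0016,0.008,0,0,0,0,1],[-0.0032,0.0155,0,0,0,0,1],[-0.0047,0.023,0,0,0,0,1],[-0.006,0.029,0,0,0,0,1],[-0.007,0.034,0,0,0,0,1]]'; python3 look.py w6
```

```text
time_s: 9.48
ee_pos: [0.6494, -0.0438, 0.0902]
tcp_rot: [-3.125, -0.317, 0.015]
wrist_force: [-0.3, -0.8, -1.9]
width: 0.027
time_s: 10.1
ee_pos: [0.6424, -0.0095, 0.0903]
tcp_rot: [-3.125, -0.318, 0.014]
wrist_force: [-0.2, -3.1, -0.7]
width: 0.027
10.1 [ 0.64237162 -0.00945739  0.09027527] [-0.20015495 -3.05941571 -0.7329434 ]
tool u,t rel: -0.046240594561823056 -0.1560418785385752
plate ((624.7554931640625, 80.09806823730469), (90.48058319091797, 121.36575317382812), 11.39328384399414) 0.020908834854289498 rel x,y: -0.04535708672637939 -0.0647729491409302
back 11458 [0.0008246  0.01504065]
side 3879 [-0.00013035  0.01427151]
```

View pics/w6.png

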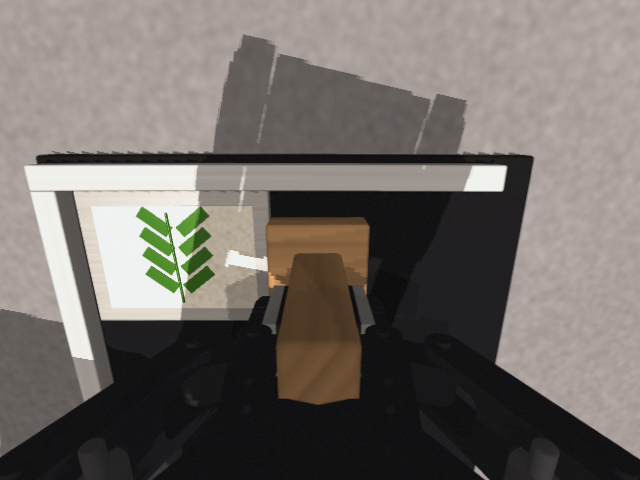

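5 mm more to go to touch the side rail.

```bash
python3 -m creep '[[-0.0005,0.0025,0,0,0,0,1],[-0.001,0.005,0,0,0,0,1],[-0.0014,0.007,0,0,0,0,1],[-0.0014,0.007,0,0,0,0,1],[-0.0014,0.007,0,0,0,0,1]]'; python3 look.py w7
```

```text
time_s: 10.78
ee_pos: [0.641, -0.0033, 0.0904]
tcp_rot: [3.124, 0.318, -0.014]
wrist_force: [0.5, -12.5, 0.4]
width: 0.0272
10.775 [ 0.64103338 -0.00326303  0.09039104] [  0.52548207 -12.54604779   0.42223829]
tool u,t rel: -0.04629677065915927 -0.14970474230956296
plate ((619.1084594726562, 84.4672622680664), (99.84266662597656, 121.61211395263672), 11.370709419250488) 0.0209197833022703 rel x,y: -0.050002465029144405 -0.05935067310409547
back 11354 [0.00091807 0.01502403]
side 3832 [-3.01688334e-05  1.40977002e-02]
```

Plate is in the corner with the tool pressing at 12.5 N. I'll back off, lift, and carry the tool over to its original bench spot, which I know is free.

```bash
python3 -m creep '[[0.002,-0.01,0,0,0,0,1],[0.004,-0.02,0.002,0,0,0,1],[0.004,-0.02,0.03,0,0,0,1],[0.004,-0.02,0.07,0,0,0,1],[0.004,-0.02,0.08,0,0,0,1]]' && python3 -m creep '[[-0.019,0.055,0,0,0,0.06,1],[-0.038,0.11,0,0,0,0.14,1],[-0.057,0.165,0,0,0,0.22,1],[-0.076,0.22,0,0,0,0.3,1],[-0.095,0.275,0,0,0,0.32,1]]' && python3 -m creep '[[-0.017,0.05,0,0,0,0,1],[-0.034,0.1,0,0,0,0,1],[-0.034,0.1,0,0,0,0,1]]'
```

```text
time_s: 11.45
ee_pos: [0.6464, -0.0238, 0.173]
tcp_rot: [3.124, 0.317, -0.008]
wrist_force: [0.6, -0.2, -1.7]
width: 0.0274
time_s: 12.08
ee_pos: [0.5505, 0.2526, 0.1724]
tcp_rot: [3.032, 0.813, -0.009]
wrist_force: [0.9, 0.6, -1.6]
width: 0.0275
time_s: 12.45
ee_pos: [0.5149, 0.3556, 0.1717]
tcp_rot: [3.031, 0.818, -0.01]
wrist_force: [0.7, -0.4, -1.5]
width: 0.0276
```

```bash
python3 - <<'E'
from h import *
for n in ["scene","side","wrist"]:
    p,d=vision.snapshot(n); cv2.imwrite(f"pics/{n}8.png",p[:,:,::-1])
    if n!="side":
        W=cloud(d,vision.camera_model(n)); u=np.array([.9793,.2025]);t=np.array([-.2025,.9793])
        x,y,z=[W[...,i] for i in range(3)]
        lab=(x>.5)&(x<.72)&(y>-.03)&(y<.155)&(z>.0165)&(z<.0237)&(p.max(2)>85)
        lab=cv2.morphologyEx(lab.astype(np.uint8),cv2.MORPH_OPEN,np.ones((3,3)))
        num,L,st,ce=cv2.connectedComponentsWithStats(lab); q=L==1+st[1:,4].argmax()
        r=cv2.minAreaRect((W[q][:,:2]*1000).astype(np.float32)); k=np.array(r[0])/1000
        print(n,r,k@u-.6734,k@t-.0167)
E
```

```text
scene ((622.9475708007812, 84.91731262207031), (89.00886535644531, 126.38139343261719), 10.547706604003906) -0.04615168810882575 -0.059687358836364765
wrist ((623.5858154296875, 87.70259094238281), (91.03118896484375, 102.75084686279297), 11.309871673583984) -0.044962636283874535 -0.05708898031463626
```

View pics/wrist8.png

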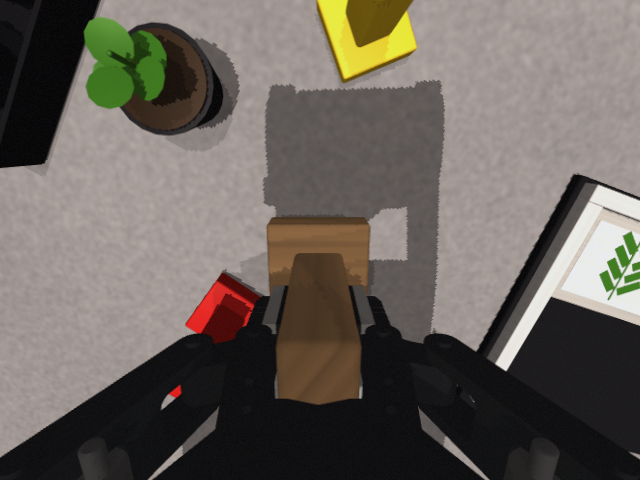

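View pics/scene8.png

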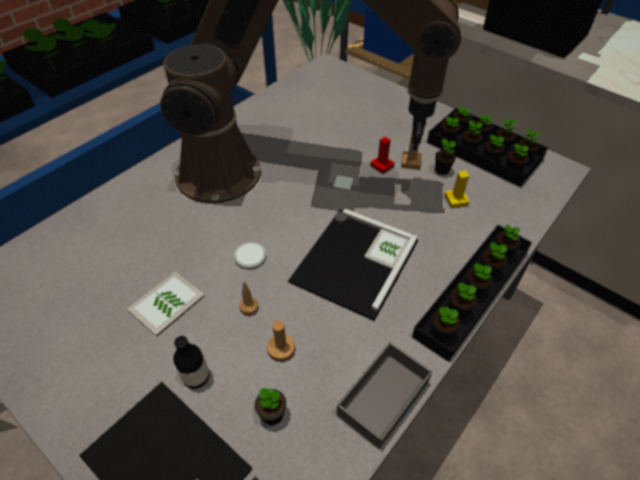

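The plate sits in the corner in the scene view at (388,248): about -0.046 from the back rail and -0.060 from the side rail. The tool is over free bench. Lowering.

```bash
python3 -m creep '[[0.005,-0.001,-0.04,0,0,0,1],[0.005,-0.001,-0.07,0,0,0,1],[0.005,-0.001,-0.088,0,0,0,1],[0.005,-0.001,-0.094,0,0,0,1],[0.005,-0.001,-0.094,0,0,0,1]]'; python3 -m creep '[[0,0,-0.001,0,0,0,1],[0,0,-0.002,0,0,0,1],[0,0,-0.0035,0,0,0,1],[0,0,-0.0035,0,0,0,1]]'
```

```text
time_s: 13.22
ee_pos: [0.5217, 0.3507, 0.0782]
tcp_rot: [3.032, 0.812, -0.01]
wrist_force: [-0.1, -0.0, -0.6]
width: 0.0275
time_s: 13.72
ee_pos: [0.5217, 0.3508, 0.0747]
tcp_rot: [3.032, 0.812, -0.01]
wrist_force: [0.5, 0.5, -1.1]
width: 0.0275
```

```bash
python3 -m creep '[[0,0,-0.0007,0,0,0,1],[0,0,-0.0014,0,0,0,1],[0,0,-0.0014,0,0,0,1]]'
```

```text
time_s: 14.1
ee_pos: [0.5217, 0.3508, 0.0745]
tcp_rot: [3.032, 0.812, -0.009]
wrist_force: [-4.9, -2.8, 18.1]
width: 0.0276
```

Contact with the bench at 18 N. Open gradually, then rise.

```bash
python3 -m creep '[[0,0,0,0,0,0,0.6],[0,0,0,0,0,0,0.4],[0,0,0,0,0,0,0.2],[0,0,0,0,0,0,0],[0,0,0,0,0,0,0]]'; python3 -m creep '[[0,0,0.02,0,0,0,0],[0,0,0.06,0,0,0,0],[0,0,0.11,0,0,0,0],[0,0,0.16,0,0,0,0],[0,0,0.17,0,0,0,0]]'; python3 - <<'E'
from h import *
m=vision.camera_model("wrist");p,d=vision.snapshot("wrist"); cv2.imwrite("pics/w9.png",p[:,:,::-1]); W=cloud(d,m)
hsv=cv2.cvtColor(p,cv2.COLOR_RGB2HSV); x,y,z=[W[...,i] for i in range(3)]
for a,b in((.015,.027),(.106,.125)):
    q=(np.hypot(x-.521,y-.351)<.055)&(z>a)&(z<b)&(hsv[...,1]>60)
    print(a,q.sum(),cv2.minAreaRect((W[q][:,:2]*1000).astype(np.float32)),W[q].mean(0))
u=np.array([.9793,.2025]);t=np.array([-.2025,.9793])
lab=(x>.5)&(x<.72)&(y>-.03)&(y<.155)&(z>.0165)&(z<.0237)&(p.max(2)>85)
lab=cv2.morphologyEx(lab.astype(np.uint8),cv2.MORPH_OPEN,np.ones((3,3)))
num,L,st,ce=cv2.connectedComponentsWithStats(lab); q=L==1+st[1:,4].argmax()
r=cv2.minAreaRect((W[q][:,:2]*1000).astype(np.float32)); k=np.array(r[0])/1000
print(r,W[q][:,2].std(),k@u-.6734,k@t-.0167)
E
```

```text
time_s: 14.72
ee_pos: [0.5217, 0.3508, 0.0744]
tcp_rot: [3.032, 0.812, -0.009]
wrist_force: [0.0, 0.1, -0.5]
width: 0.0855
time_s: 15.35
ee_pos: [0.5231, 0.3518, 0.2495]
tcp_rot: [3.034, 0.813, 0.001]
wrist_force: [0.4, 0.9, -0.7]
width: 0.0856
0.015 1720 ((521.4881591796875, 349.82391357421875), (59.88459014892578, 59.70937728881836), 29.998096466064453) [0.52857578 0.35415168 0.02252499]
0.106 1099 ((521.8837280273438, 349.9373474121094), (27.223814010620117, 27.969764709472656), 29.692523956298828) [0.52274025 0.35055233 0.11505309]
((624.515380859375, 82.45892333984375), (91.27416229248047, 118.43675994873047), 11.345052719116211) 0.0007818649449175748 -0.045114155548095725 -0.06241234099731446
```

View pics/w9.png

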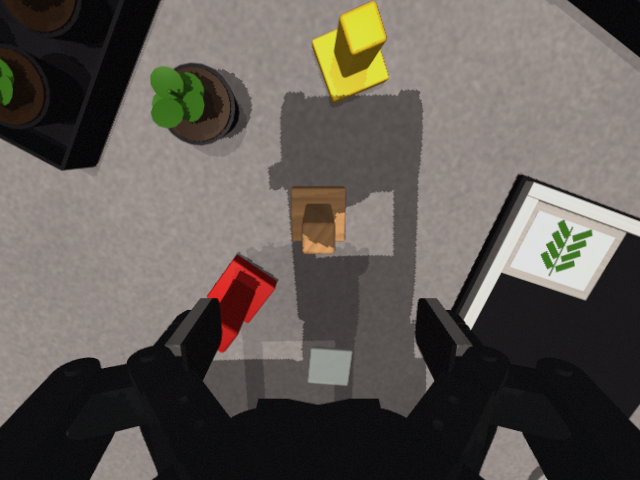

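The tamper stands upright at (318,220): foot top at 22 mm, handle top at 115 mm, and their centres agree within 0.5 mm. The plate is in the corner at (567,250). Handing in.

```bash
python3 -c "
from bench import manip; print(manip.job_done())"
```

```text
the job is handed in; nothing more can be done
None
```

The plate is in the board's corner and the square-footed tool is back on the bench. I handed the job in after about 15 s of the 58 s; no verdict is reported.

- **Pushing:** I gripped the tool by its handle and turned its foot square to the rails. I pushed the plate flush against the back rail (7 N at the stop), then along it to the side rail (12.5 N). The fingertips stayed about 5 cm or more above the plate.
- **Plate, last checks:** the final wrist view put it 45 mm from the back rail (touching is 45) and 62 mm from the side rail (touching is 60). It was flat and square within about 0.5°.
- **Tool, last checks:** it stood upright on the bench, off the board, at about (0.522, 0.350). The top of its foot was at 22 mm and the top of its handle at 115 mm.
- **Disagreements:** the first scene and side views differed by about 5 mm, so I worked from the wrist camera. Four views of the plate in the corner gave 57 to 62 mm from the side rail, all within the 10 mm allowed. One of them, taken while pushing, read about 50 mm from the back rail because something else was caught in the outline. The view from the carry cut off part of the plate (103 mm long instead of 120).

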